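# Put the polishing wheels back over their own compounds

### The job

Move the row of four felt polishing wheels from the drying rack to the row of cradles behind it, so that they stand in the same order as the bars of compound there: each wheel in the cradle whose bar has the colour of its rim, with both axle ends fully down in the slots. Leave the grey steel-wire wheel hanging where it is on the drying rack.

Things in the scene. Friction and masses are not known exactly. Their poses are not given: they have to be found in the camera images.
- wheel_red: Loose felt wheel with rouge-red rim, 160 g, 100 mm across, 22 mm thick, on its own steel axle (10 mm thick, 96 mm long); flanges (28 mm across) and nuts reach 18 mm either side of mid-plane. Origin: wheel centre; y along the axle, ends alike; it may spin about y. Starts in a drying-rack bay. Pinch its flat faces near the top, fingertips 16 mm or more above the axle to clear the cheeks.
- wheel_green: Loose felt wheel with dark green rim, 160 g, 100 mm across, 22 mm thick, on its own steel axle (10 mm thick, 96 mm long); flanges (28 mm across) and nuts reach 18 mm either side of mid-plane. Origin: wheel centre; y along the axle, ends alike; it may spin about y. Starts in a drying-rack bay. Pinch its flat faces near the top, fingertips 16 mm or more above the axle to clear the cheeks.
- wheel_blue: Loose felt wheel with blue rim, 160 g, 100 mm across, 22 mm thick, on its own steel axle (10 mm thick, 96 mm long); flanges (28 mm across) and nuts reach 18 mm either side of mid-plane. Origin: wheel centre; y along the axle, ends alike; it may spin about y. Starts in a drying-rack bay. Pinch its flat faces near the top, fingertips 16 mm or more above the axle to clear the cheeks.
- wheel_yellow: Loose felt wheel with yellow rim, 160 g, 100 mm across, 22 mm thick, on its own steel axle (10 mm thick, 96 mm long); flanges (28 mm across) and nuts reach 18 mm either side of mid-plane. Origin: wheel centre; y along the axle, ends alike; it may spin about y. Starts in a drying-rack bay. Pinch its flat faces near the top, fingertips 16 mm or more above the axle to clear the cheeks.
- cradle_red: Fixed grey cradle with a rouge-red compound bar (72 x 26 mm) 70 mm to +x, top at 25 mm. Two cheeks (6 mm sheet) 56 mm apart along y; slots open upward, 13 mm wide, flared to 29 mm at the top. Origin: centre of underside, below the slots. Seated axle: along y, centre at x=0, y=0, z=62 mm; cheek tops 76 mm. Stands on a 10 mm board, about 124 mm from its neighbours.
- cradle_green: Fixed grey cradle with a dark green compound bar (72 x 26 mm) 70 mm to +x, top at 25 mm. Two cheeks (6 mm sheet) 56 mm apart along y; slots open upward, 13 mm wide, flared to 29 mm at the top. Origin: centre of underside, below the slots. Seated axle: along y, centre at x=0, y=0, z=62 mm; cheek tops 76 mm. Stands on a 10 mm board, about 124 mm from its neighbours.
- cradle_blue: Fixed grey cradle with a blue compound bar (72 x 26 mm) 70 mm to +x, top at 25 mm. Two cheeks (6 mm sheet) 56 mm apart along y; slots open upward, 13 mm wide, flared to 29 mm at the top. Origin: centre of underside, below the slots. Seated axle: along y, centre at x=0, y=0, z=62 mm; cheek tops 76 mm. Stands on a 10 mm board, about 124 mm from its neighbours.
- cradle_yellow: Fixed grey cradle with a yellow compound bar (72 x 26 mm) 70 mm to +x, top at 25 mm. Two cheeks (6 mm sheet) 56 mm apart along y; slots open upward, 13 mm wide, flared to 29 mm at the top. Origin: centre of underside, below the slots. Seated axle: along y, centre at x=0, y=0, z=62 mm; cheek tops 76 mm. Stands on a 10 mm board, about 124 mm from its neighbours.
- wire_wheel: Loose grey steel-wire wheel with a dark wooden core, hanging in one of the drying rack's bays, where it stays. 100 mm across, 16 mm thick, axle, flanges and nuts as on the felt wheels, about 200 g. Origin: wheel centre; y along the axle.
- drying_rack: Fixed stainless rack, 556 mm long (y), 84 mm deep (x). Origin: centre of underside. Five bays at y = -224, -112, 0, 112, 224 mm with slotted cheeks as on the cradles (axle centre at 62 mm, cheek tops 76 mm). Each holds one wheel at the start, axles along the rack's y, so neighbouring axle ends are about 16 mm apart.

How it is judged:
At the end, for the whole second after the job is handed in: Each felt wheel lies released and at rest in the cradle of its colour: axle within 6 mm of the slots' line, at most 3.5 mm above its seat and 0.09 rad off the cradle's y, wheel within 14 mm of the middle; the wire wheel within 15 mm of where it hung (x of wheel_red in the frame of cradle_red between -0.006 and 0.006 m and y of wheel_red in the frame of cradle_red between -0.014 and 0.014 m and z of wheel_red in the frame of cradle_red between 0.058 and 0.0655 m and angle between the y axis of wheel_red and the y axis of cradle_red, either way round below 0.09 rad and linear speed of each of wheel_red, wheel_green, wheel_blue, wheel_yellow below 0.02 m/s and angular speed of each of wheel_red, wheel_green, wheel_blue, wheel_yellow below 0.3 rad/s and x of wheel_green in the frame of cradle_green between -0.006 and 0.006 m and y of wheel_green in the frame of cradle_green between -0.014 and 0.014 m and z of wheel_green in the frame of cradle_green between 0.058 and 0.0655 m and angle between the y axis of wheel_green and the y axis of cradle_green, either way round below 0.09 rad and x of wheel_blue in the frame of cradle_blue between -0.006 and 0.006 m and y of wheel_blue in the frame of cradle_blue between -0.014 and 0.014 m and z of wheel_blue in the frame of cradle_blue between 0.058 and 0.0655 m and angle between the y axis of wheel_blue and the y axis of cradle_blue, either way round below 0.09 rad and x of wheel_yellow in the frame of cradle_yellow between -0.006 and 0.006 m and y of wheel_yellow in the frame of cradle_yellow between -0.014 and 0.014 m and z of wheel_yellow in the frame of cradle_yellow between 0.058 and 0.0655 m and angle between the y axis of wheel_yellow and the y axis of cradle_yellow, either way round below 0.09 rad and distance of wire_wheel from where it was at the start of the episode below 0.015 m); the robot touches nothing.
It fails at once if the wire wheel is shifted more than 25 mm or lifted out of its bay (distance of wire_wheel from where it was at the start of the episode above 0.025 m).
It also fails if it takes over 90 s, if anything falls off the work surface, if the arm or the gripper's body presses on something with over 40 N, if the wrist force passes 120 N, or if a joint passes its speed limit or range.

### The arm

A 7-joint arm with a two-finger parallel gripper is mounted at the origin on the work surface. World frame = base frame: x ahead of the robot, y to its left, z up, the work surface at z = 0. Lengths are in m, angles in rad, forces in N, time in s.
With the tool pointing down it reaches from about 0.425 to 0.875 m from the base axis. Payload 4.7 kg.
Tool frame: the origin (TCP) lies at the very end of the fingers, on their centre line; the grasp point (between the pads) lies 19 mm behind it; z points along the fingers, y is the line along which they close (so a half turn about z gives the same grasp; the last joint's range is limited). The gripper opens to 87 mm and grips with 3 to 60 N. Pads are 19 mm wide; open, the fingers measure 117 mm over their backs; the gripper's body (75 mm by 190 mm) begins 51 mm behind the grasp point.
Start: joints at [1.351, 0.321, -0.07, 1.45, 0.023, 1.371, -0.057], TCP at [0.151, -0.632, 0.223] pointing down, gripper open.
Joint ranges: [-2.86, 2.86], [-0.3, 2.09], [-1.38, 1.24], [0.06, 2.45], [-1.56, 4.7], [0.09, 2.05], [-2.69, 2.69]. Speed limits (rad/s): [2.57, 2.57, 3.14, 3.14, 3.14, 3.14, 3.14].

### API

Orientations are given as a rotation vector (axis times angle).
In Python, from bench import ctrl, imaging, ticket gives the robot as it stands.
- The arm moves only by the tool jog_arm, never from a script. Its argument "rows" is text: rows parted by semicolons, each of 7 numbers parted by spaces: the shift along the tool's x, y, z in cm, then the turn, a rotation vector about the tool's x, y, z in rad, then the closure, from -1 (fully open) to 1 (shut), so that 0 is half open. A call has 1 to 5 rows; each row shifts and turns the commanded pose from where the row before left it, along the tool's axes as they then stand; what a row does not reach is not made up. A row lasts 1/8 s, in which the tool goes at most 62.5 mm and 10.7 degrees, less where a joint would pass 70% of its speed; a pose out of reach is approached as far as the arm can. A call with a gripper value outside its range is refused whole. The fingers move at their own pace and stop on an object; "force" is the grip in N (left out, the last holds). Time passes only in rows, so rows that do not move let the fingers close. It gives the time, the measured TCP pose, the force, the opening and the grip force at its end, in the units of the state.
- ctrl.get_state(): the state, without advancing time (a new reading comes with each control period).
- imaging.get_image(name): name is "scene" or "top" or "wrist"; returns a dict with "img" (400x640x3 uint8, blue, green, red), "vertical_fov" (degrees; the focal length in pixels is half the picture's height over the tangent of half this angle, whatever the lens; pixels are square), "cx", "cy" (the principal point, pixels), "origin" and "orientation" of the camera in the world. Camera axes: x right, y down, z forward; pixel columns grow to the right and rows downward; lengths in m; the calibration is good to about 2 mm. A picture is of the moment at which its call begins. There is no depth.
- ticket.close_job(): hands the job in; it is judged then, once.
The state is a dict: "time": time; "joint_positions": joint angles; "qd": joint speeds; "joint_torque": joint torques, N m; "position": TCP position; "tool_rot": TCP orientation; "ft_force": force on the tool from outside, world axes, zero at the start; "torque": the same for the moment, N m; "grip_width": opening from 0.0 (shut) to 1.0 (fully open); "grip_force": force on a finger pad.
Only numpy, scipy, OpenCV 4.12 (cv2) and the standard library are available. Lean on these libraries where they do the work, as an engineer would, in place of code of your own. Each camera call takes 0.05 s, during which the arm holds its last target. There are 200 camera calls.

## Working session

There is one attempt and no reset: what is moved stays moved. The work goes in short steps, Python scripts to look and compute and a tool call to move; the robot and the scene stay as the last step left them, time stands still between calls to the robot, and variables do not carry over. Pictures are saved under pics/ and viewed, at most 14 in all, crops included, and the job is handed in when it is done.

Besides the shell and the picture viewer there is one more tool, called as name(argument=value, ...) on one line, values as JSON. jog_arm: Moves the arm, as the interface text tells. Its arguments: {"type":"object","properties":{"rows":{"type":"string"},"force":{"type":"number"}},"required":["rows"]}

```bash
ls; mkdir -p pics; cat > h.py <<'E'
import numpy as np, cv2, pickle
from scipy.spatial.transform import Rotation as R
from bench import ctrl, imaging, ticket
def grab(name,fn=None):
    d=imaging.get_image(name)
    if fn: cv2.imwrite('pics/'+fn+'.png',d['img']); pickle.dump(d,open('pics/'+fn+'.pkl','wb'))
    return d
def rot(o):
    o=np.array(o,float)
    return o if o.shape==(3,3) else (R.from_rotvec(o).as_matrix() if o.size==3 else R.from_quat(o).as_matrix())
def ray(d,u,v):
    f=d['img'].shape[0]/2/np.tan(np.radians(d['vertical_fov'])/2)
    r=rot(d['orientation'])@np.array([(u-d['cx'])/f,(v-d['cy'])/f,1.]); return np.array(d['origin'],float),r
def onz(d,u,v,z):
    o,r=ray(d,u,v); return o+r*(z-o[2])/r[2]
def proj(d,p):
    f=d['img'].shape[0]/2/np.tan(np.radians(d['vertical_fov'])/2)
    c=rot(d['orientation']).T@(np.array(p)-d['origin']); return f*c[0]/c[2]+d['cx'],f*c[1]/c[2]+d['cy']
def tri(a,b):
    A=0;B=0
    for o,r in(a,b):
        r=r/np.linalg.norm(r);M=np.eye(3)-np.outer(r,r);A=A+M;B=B+M@o
    return np.linalg.solve(A,B)
E
python3 - <<'E'
from h import *
s=ctrl.get_state(); print({k:np.round(v,3) for k,v in s.items()})
for n in('scene','top','wrist'):
    d=grab(n,n+'0'); print(n,{k:v for k,v in d.items() if k!='img'})
E
```

```text
pics
{'time': np.float64(0.0), 'joint_positions': array([ 1.351,  0.322, -0.07 ,  1.452,  0.023,  1.371, -0.057]), 'qd': array([ 0.001, -0.002, -0.002, -0.   ,  0.001,  0.001, -0.001]), 'joint_torque': array([ 0.0000e+00, -4.9129e+01, -4.0400e-01, -3.1252e+01, -6.4000e-02,
        4.4000e-02,  0.0000e+00]), 'position': array([ 0.15 , -0.632,  0.221]), 'tool_rot': array([-3.118e+00, -3.660e-01,  1.000e-03]), 'ft_force': array([-0.075,  0.245, -0.137]), 'torque': array([0.03 , 0.007, 0.024]), 'grip_force': np.float64(0.0), 'grip_width': np.float64(1.0)}
scene {'vertical_fov': 52.53033932849983, 'cx': 319.5288615224041, 'cy': 197.39181581855846, 'origin': array([0.91213998, 0.47704751, 0.6305785 ]), 'orientation': array([-0.85209485, -2.49495067,  1.11083818])}
top {'vertical_fov': 55.540109228567616, 'cx': 319.90053059606277, 'cy': 193.72662847642198, 'origin': array([0.45227087, 0.01388777, 0.79256349]), 'orientation': array([-2.1616877 ,  2.1976563 , -0.11286137])}
wrist {'vertical_fov': 63.97369141999341, 'cx': 317.5267735216769, 'cy': 202.64694391621813, 'origin': array([ 0.23050045, -0.61331881,  0.38460942]), 'orientation': array([ 2.27275382, -1.79376788, -0.27288927])}
```

View pics/scene0.png

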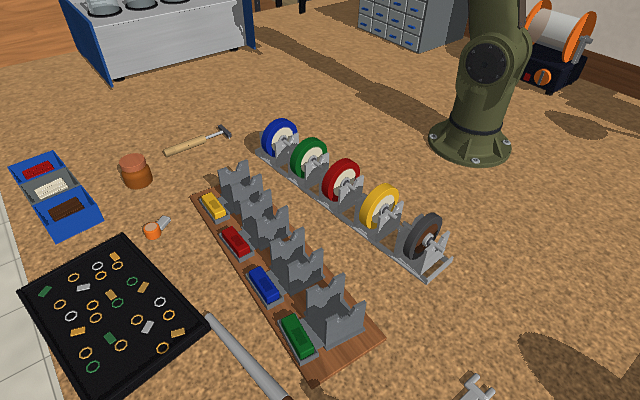

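View pics/top0.png

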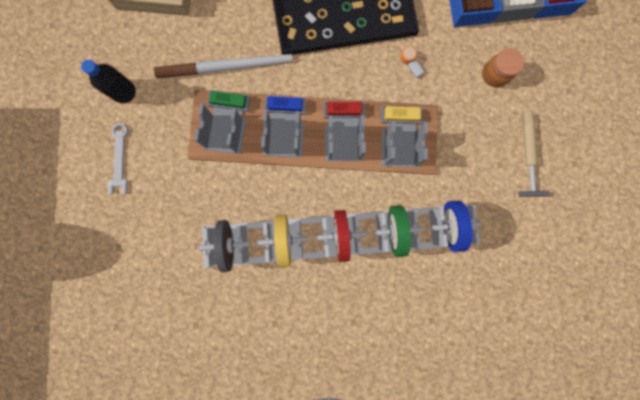

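The scene view shows five wheels on the rack: blue (280,138), green (309,157), red (341,180), yellow (380,207) and wire (424,236). Bars run yellow (213,206), red (235,241), blue (264,285), green (297,335).
In the top view the wheels are at wire (222,245), yellow (282,240), red (343,235), green (400,230), blue (458,226). The cradles are at green (220,128), blue (283,133), red (345,137), yellow (404,143).

```bash
cat >> h.py <<'E'
HUE={'red':[(0,6),(174,180)],'yellow':[(20,32)],'green':[(50,80)],'blue':[(105,125)]}
def blobs(img,col,amin=60):
    h=cv2.cvtColor(img,cv2.COLOR_BGR2HSV);m=0
    for a,b in HUE[col]: m=m|cv2.inRange(h,(a,130,50),(b,255,255))
    m=cv2.morphologyEx(m,cv2.MORPH_CLOSE,np.ones((3,3)))
    return [c for c in cv2.findContours(m,cv2.RETR_EXTERNAL,cv2.CHAIN_APPROX_NONE)[0] if cv2.contourArea(c)>amin]
def near(img,col,uv,r=25):
    b=[c for c in blobs(img,col) if np.hypot(*(np.array(cv2.minAreaRect(c)[0])-uv))<r]
    return max(b,key=cv2.contourArea) if b else None
E
python3 - <<'E'
from h import *
T=pickle.load(open('pics/top0.pkl','rb'));S=pickle.load(open('pics/scene0.pkl','rb'))
st=ctrl.get_state();print(R.from_rotvec(st['tool_rot']).as_matrix().round(3))
W={'blue':((458,226),(280,138)),'green':((400,230),(309,157)),'red':((343,235),(341,180)),'yellow':((282,240),(380,207))}
B={'yellow':((404,113),(213,206)),'red':((345,107),(235,241)),'blue':((285,103),(264,285)),'green':((228,99),(297,335))}
for c in W:
    ct=near(T['img'],c,W[c][0]);cs=near(S['img'],c,W[c][1])
    rt=cv2.minAreaRect(ct);rs=cv2.fitEllipse(cv2.convexHull(cs))
    p=tri(ray(T,*rt[0]),ray(S,*rs[0])); print('wheel',c,p.round(4),'top',np.round(rt[0],1),np.round(rt[1],1),'onz62',onz(T,*rt[0],.062).round(4))
for c in B:
    ct=near(T['img'],c,B[c][0]);cs=near(S['img'],c,B[c][1])
    if ct is None or cs is None: print(c,'none');continue
    rt=cv2.minAreaRect(ct);rs=cv2.minAreaRect(cs)
    p=tri(ray(T,*rt[0]),ray(S,*rs[0]))
    q=np.array([onz(T,*k,.035)[:2] for k in cv2.boxPoints(rt)]);e=max((q[1]-q[0],q[2]-q[1]),key=np.linalg.norm)
    print('bar',c,p.round(4),onz(T,*rt[0],.035).round(4),'len',np.linalg.norm(e).round(4),'yaw deg of long axis vs y',(np.degrees(np.arctan2(-e[0],e[1]))+90)%180-90)
E
```

```text
[[ 0.973  0.232 -0.   ]
 [ 0.232 -0.973  0.001]
 [-0.    -0.001 -1.   ]]
wheel blue [ 0.4538 -0.2611  0.0632] top [459.  225.5] [48.9 24.3] onz62 [ 0.4539 -0.2617  0.062 ]
wheel green [ 0.4461 -0.1475  0.064 ] top [400.2 230.5] [48.3 16.6] onz62 [ 0.4462 -0.148   0.062 ]
wheel red [ 0.4387 -0.0377  0.0637] top [342.7 235.7] [50.2 12.9] onz62 [ 0.4383 -0.0374  0.062 ]
wheel yellow [0.4326 0.0779 0.0671] top [281.4 240.5] [51.4 12.6] onz62 [0.4311 0.0799 0.062 ]
bar yellow [ 0.6877 -0.1694  0.0283] [ 0.6852 -0.1674  0.035 ] len 0.0727 yaw deg of long axis vs y -3.437987403289867
bar red [ 0.7011 -0.0485  0.0273] [ 0.6986 -0.0478  0.035 ] len 0.0698 yaw deg of long axis vs y -0.7623009678708286
bar blue [0.712  0.0748 0.027 ] [0.7088 0.0746 0.035 ] len 0.0702 yaw deg of long axis vs y -4.027879993521253
bar green [0.7228 0.1919 0.0262] [0.7193 0.1902 0.035 ] len 0.0686 yaw deg of long axis vs y -7.7933029500673
```

```bash
python3 - <<'E'
from h import *
T=pickle.load(open('pics/top0.pkl','rb'))
cv2.imwrite('pics/topz.png',cv2.resize(T['img'][85:285,180:490],None,fx=2.55,fy=2.55,interpolation=cv2.INTER_CUBIC))
E
```

```text
(no output)
```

View pics/topz.png

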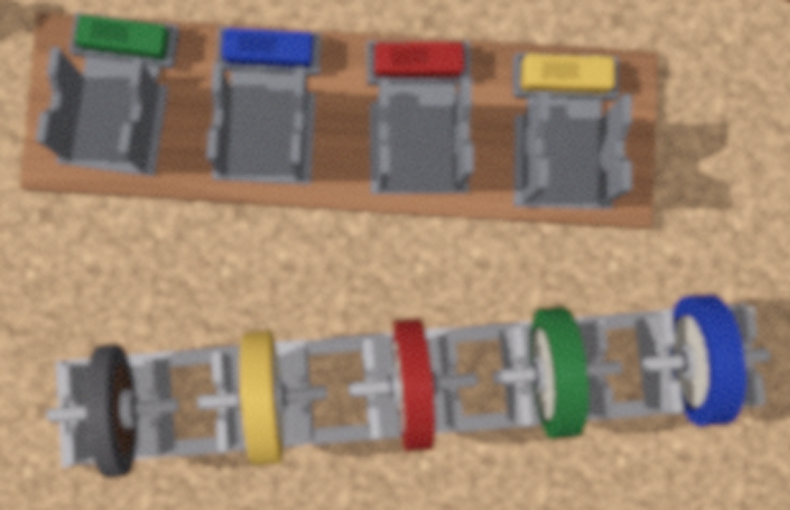

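The zoomed top view shows that each cradle has a slightly different yaw, and that all the rack axles are seated. Next I'll move over the cradles and refine with the wrist camera.

```bash
cat >> h.py <<'E'
def go(p,yaw,turnfirst=True,s=None):
    "tool-frame cm shift and z turn from measured pose to p with tool x at yaw(deg), tool down"
    s=s or ctrl.get_state();M=R.from_rotvec(s['tool_rot']).as_matrix()
    y=np.radians(yaw);N=np.array([[np.cos(y),np.sin(y),0],[np.sin(y),-np.cos(y),0],[0,0,-1]])
    t=R.from_matrix(M.T@N).as_rotvec(); F=N if turnfirst else M
    print('t',round(s['time'],2),'turn',t.round(3),'shift cm',(F.T@(np.array(p)-s['position'])*100).round(2))
E
python3 -c "
from h import *
go([.50,.0,.30],3.8)"
```

```text
t 0.15 turn [-0.001  0.     0.168] shift cm [ 39.06 -60.74  -7.83]
```

jog_arm(rows="0 0 -4 0 0 0.168 -1; 3.25 -5.06 -0.4 0 0 0 -1; 3.25 -5.06 -0.4 0 0 0 -1; 3.25 -5.06 -0.4 0 0 0 -1; 3.25 -5.06 -0.4 0 0 0 -1", force=25)

```text
time: 0.78
position: [0.2678, -0.4198, 0.2785]
tool_rot: [3.14, 0.104, -0.0]
ft_force: [0.8, -0.4, 0.4]
grip_width: 0.999
grip_force: 0.0
```

jog_arm(rows="3.25 -5.06 -0.4 0 0 0 -1; 3.25 -5.06 -0.4 0 0 0 -1; 3.25 -5.06 -0.4 0 0 0 -1; 3.25 -5.06 -0.4 0 0 0 -1; 3.25 -5.06 -0.4 0 0 0 -1")

```text
time: 1.4
position: [0.413, -0.1568, 0.2986]
tool_rot: [3.139, 0.103, 0.0]
ft_force: [0.7, -0.6, -0.0]
grip_width: 1.002
grip_force: 0.0
```

jog_arm(rows="3.25 -5.06 0 0 0 0 -1; 3.25 -5.06 0 0 0 0 -1; 3.25 -5.06 0 0 0 0 -1; 0 0 0 0 0 0 -1")

```text
time: 1.9
position: [0.5006, 0.005, 0.2985]
tool_rot: [-3.137, -0.119, -0.001]
ft_force: [-0.0, -0.8, 0.2]
grip_width: 1.002
grip_force: 0.0
```

```bash
python3 - <<'E'
from h import *
d=grab('wrist','w1');print(d['origin'],rot(d['orientation']).round(2).tolist());s=ctrl.get_state();print(s['position'],s['joint_positions'],s['time'])
E
```

```text
[0.58251934 0.01064899 0.46157721] [[0.08, -0.95, -0.29], [-1.0, -0.07, -0.02], [-0.0, 0.29, -0.96]]
[0.49990736 0.00156516 0.29823186] [ 7.35351513e-01  1.96949772e-04 -7.82047396e-01  1.66899563e+00
 -6.89453539e-04  1.47314600e+00 -1.54637834e+00] 1.95
```

View pics/w1.png

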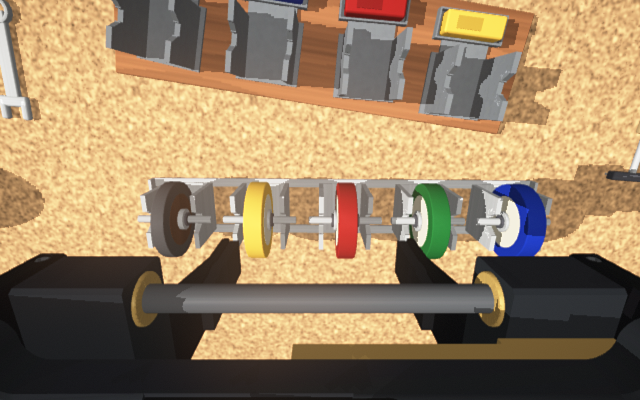

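The wrist view shows the wheels along row ~218: wire 172, yellow 258, red 345, green 432, blue 522. The cradle row is cut off at the top, so I'll step forward for it.

jog_arm(rows="6 0 -0.5 0 0 0 -1; 6 0 -0.5 0 0 0 -1; 0 0 0 0 0 0 -1")

```text
time: 2.33
position: [0.6218, 0.004, 0.3031]
tool_rot: [-3.136, -0.098, 0.011]
ft_force: [-0.3, -0.6, 0.5]
grip_width: 1.0
grip_force: 0.0
```

```bash
python3 - <<'E'
from h import *
T=pickle.load(open('pics/top0.pkl','rb'));w=pickle.load(open('pics/w1.pkl','rb'));S=pickle.load(open('pics/scene0.pkl','rb'))
d=grab('wrist','w2')
print(ctrl.get_state()['position'])
W={'blue':((458,226),(280,138),(522,220)),'green':((400,230),(309,157),(432,220)),'red':((343,235),(341,180),(345,220)),'yellow':((282,240),(380,207),(258,220))}
for c in W:
    a=cv2.minAreaRect(near(w['img'],c,W[c][2]));b=cv2.fitEllipse(cv2.convexHull(near(S['img'],c,W[c][1])))
    print(c,onz(w,*a[0],.062).round(4),tri(ray(w,*a[0]),ray(S,*b[0])).round(4),tri(ray(w,*a[0]),ray(T,*cv2.minAreaRect(near(T['img'],c,W[c][0]))[0])).round(4))
for c in W:
    for k in blobs(d['img'],c,150):
        r=cv2.minAreaRect(k)
        q=np.array([onz(d,*p,.035)[:2] for p in cv2.boxPoints(r)]);e=max((q[1]-q[0],q[2]-q[1]),key=np.linalg.norm)
        print(c,np.round(r[0],1),onz(d,*r[0],.035).round(4),'len',np.linalg.norm(e).round(4),'yaw',((np.degrees(np.arctan2(-e[0],e[1]))+90)%180-90).round(2))
E
```

```text
[0.62004697 0.00496036 0.30502914]
blue [ 0.4556 -0.266   0.062 ] [ 0.4541 -0.2643  0.0621] [ 0.4553 -0.2623  0.0648]
green [ 0.447  -0.1536  0.062 ] [ 0.4443 -0.1534  0.0596] [ 0.4475 -0.1492  0.0668]
red [ 0.4386 -0.0376  0.062 ] [ 0.4396 -0.0374  0.0644] [ 0.4383 -0.0376  0.0612]
yellow [0.4292 0.0846 0.062 ] [0.4361 0.0812 0.0731] [0.4318 0.0811 0.07  ]
blue [267.7  91.9] [0.7123 0.0745 0.035 ] len 0.0708 yaw -3.67
green [411.2 323.5] [ 0.3764 -0.1602  0.035 ] len 0.0509 yaw -50.91
green [173.2  76.6] [0.7232 0.1934 0.035 ] len 0.0692 yaw -8.49
red [338.5 322.5] [ 0.3705 -0.0441  0.035 ] len 0.0362 yaw -84.81
red [338.  272.5] [ 0.4602 -0.0359  0.035 ] len 0.0358 yaw -84.87
red [362.  107.3] [ 0.7012 -0.0471  0.035 ] len 0.0715 yaw -0.28
yellow [254.5 322.5] [0.3615 0.0901 0.035 ] len 0.0363 yaw -89.29
yellow [492.8 297.4] [ 0.4327 -0.279   0.035 ] len 0.1024 yaw -60.88
yellow [256.8 273.3] [0.4508 0.0868 0.035 ] len 0.0402 yaw 79.91
yellow [451.5 123.8] [ 0.6879 -0.1658  0.035 ] len 0.0761 yaw -2.61
```

View pics/w2.png

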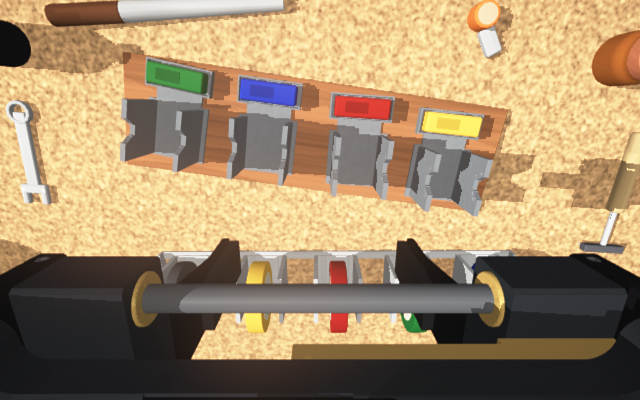

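```bash
python3 - <<'E'
from h import *
d=pickle.load(open('pics/w2.pkl','rb'))['img']
a=cv2.resize(d[90:205,115:315],None,fx=4,fy=4,interpolation=cv2.INTER_CUBIC);b=cv2.resize(d[105:220,310:510],None,fx=4,fy=4,interpolation=cv2.INTER_CUBIC)
cv2.imwrite('pics/z2a.png',a);cv2.imwrite('pics/z2b.png',b)
E
```

```text
(no output)
```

View pics/z2a.png

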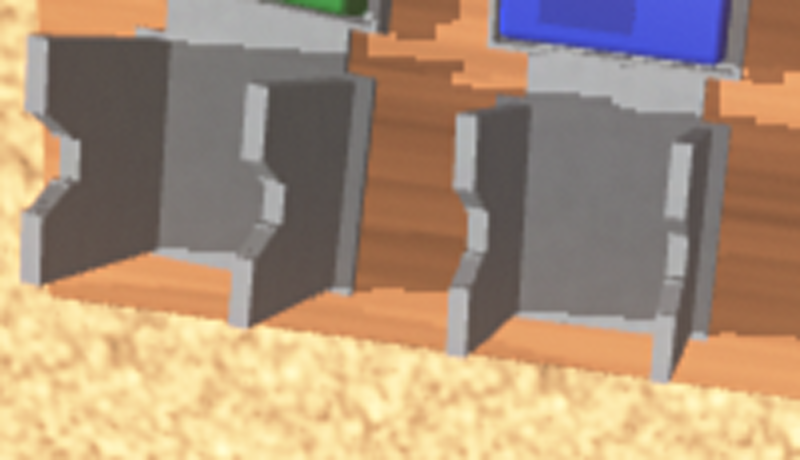

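View pics/z2b.png

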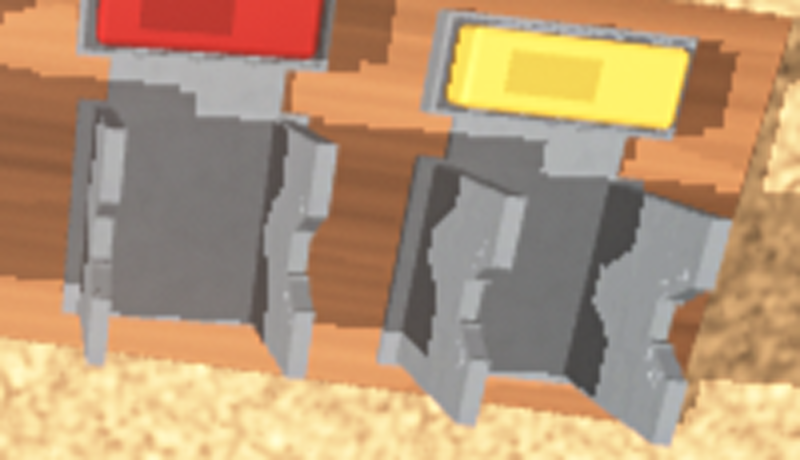

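The crops show clear slot flare edges on all eight cheeks. I'll cast those onto the cheek-top plane.

```bash
python3 - <<'E'
from h import *
d=pickle.load(open('pics/w2.pkl','rb'));T=pickle.load(open('pics/top0.pkl','rb'))
P={'green':('a',(36,35,112,32,210,283),(254,85,160,241,258,325)),'blue':('a',(465,113,190,458,287,353),(678,145,222,663,312,378)),
'red':('b',(112,122,205,96,297,362),(320,145,220,298,308,375)),'yellow':('b',(510,195,268,474,357,423),(715,218,290,672,375,443))}
O={'a':(115,90),'b':(310,105)}
for c,(k,*q) in P.items():
    m=[];mo=[]
    for xf,f0,f1,xn,n0,n1 in q:
        g=lambda x,y:onz(d,O[k][0]+x/4-.4,O[k][1]+y/4-.4,.086)[:2]
        m.append((g(xf,f1)+g(xn,n0))/2);mo.append((g(xf,f0)+g(xn,n1))/2)
        last=np.linalg.norm(g(xf,f1)-g(xn,n0))
    e=m[0]-m[1];e2=mo[0]-mo[1]
    print(c,'slot c',np.mean(m,0).round(4),'cheek c',np.mean(mo,0).round(4),'sep',np.linalg.norm(e).round(4),'flare',last.round(4),'yaw',np.degrees(np.arctan2(-e[0],e[1])).round(1),np.degrees(np.arctan2(-e2[0],e2[1])).round(1))
for c,u,v in(('blue',(285,103),(267.7,91.9)),('red',(345,107),(362,107.3)),('yellow',(404,113),(451.5,123.8))):
    S=pickle.load(open('pics/scene0.pkl','rb'))
    uv={'blue':(264,285),'red':(235,241),'yellow':(213,206)}[c]
    print(c,tri(ray(d,*v),ray(S,*cv2.minAreaRect(near(S['img'],c,uv))[0])).round(4))
go([.4385,-.0376,.24],4.0)
E
```

```text
green slot c [0.654  0.2035] cheek c [0.6541 0.2035] sep 0.0619 flare 0.0295 yaw -9.3 -8.7
blue slot c [0.6421 0.0793] cheek c [0.6429 0.0793] sep 0.0621 flare 0.0274 yaw -4.2 -4.1
red slot c [ 0.6307 -0.0471] cheek c [ 0.6318 -0.0469] sep 0.0619 flare 0.0274 yaw -0.0 -1.3
yellow slot c [ 0.6182 -0.1666] cheek c [ 0.6182 -0.1665] sep 0.0624 flare 0.0283 yaw -2.1 -2.5
blue [0.7127 0.0754 0.0286]
red [ 0.7012 -0.0481  0.0278]
yellow [ 0.6881 -0.1682  0.0296]
t 2.38 turn [-0.003  0.006 -0.006] shift cm [-18.41   2.98   6.5 ]
```

jog_arm(rows="-6 1 2 0 0 0 -1; -6 1 2 0 0 0 -1; -6 1 2.5 0 0 0 -1; -0.4 0 5 0 0 0 -1; 0 0 0 0 0 0 -1")

```text
time: 3.0
position: [0.4396, -0.0349, 0.1941]
tool_rot: [3.137, 0.099, -0.007]
ft_force: [0.1, 0.1, 0.0]
grip_width: 1.0
grip_force: 0.0
```

```bash
python3 - <<'E'
from h import *
go([.4385,-.0376,.082],4.0)
d=grab('wrist','w3');c=near(d['img'],'red',(345,320),120);print(cv2.minAreaRect(c) if c is not None else 0)
E
```

```text
t 3.0 turn [ 0.003  0.005 -0.007] shift cm [-0.13  0.26 11.21]
0
```

jog_arm(rows="-0.1 0.25 4 0 0 0 -1; 0 0 4 0 0 0 -1; 0 0 3.2 0 0 0 -1; 0 0 0 0 0 0 -1")

```text
time: 3.55
position: [0.4428, -0.0357, 0.0836]
tool_rot: [-3.137, -0.104, 0.003]
ft_force: [-1.0, 0.5, 0.3]
grip_width: 0.999
grip_force: 0.0
```

jog_arm(rows="0 0 0 0 0 0 1; 0 0 0 0 0 0 1; 0 0 0 0 0 0 1; 0 0 0 0 0 0 1; 0 0 0 0 0 0 1", force=25)

```text
time: 4.18
position: [0.4429, -0.0362, 0.0839]
tool_rot: [3.14, 0.103, 0.0]
ft_force: [-0.4, -0.7, 0.2]
grip_width: 0.512
grip_force: 0.0
```

jog_arm(rows="-0.3 0 0 0 0 0 1; 0 0 0 0 0 0 1; 0 0 0 0 0 0 1; 0 0 0 0 0 0 1; 0 0 0 0 0 0 1")

```text
time: 4.8
position: [0.4397, -0.0363, 0.0837]
tool_rot: [3.14, 0.103, -0.001]
ft_force: [-1.6, 0.3, -0.3]
grip_width: 0.252
grip_force: 25.0
```

```bash
python3 - <<'E'
from h import *
for i in range(4): s=ctrl.get_state();print(s['time'],s['position'].round(4),s['grip_width'].round(3),s['grip_force'],s['ft_force'].round(1))
E
```

```text
Traceback (most recent call last):
AttributeError: 'float' object has no attribute 'round'
```

jog_arm(rows="0 0 -3 0 0 0 1; 0 0 -4 0 0 0 1; 0 0 -4 0 0 0 1; 0 0 -4 0 0 0 1; 0 0 0 0 0 0 1")

```text
time: 5.42
position: [0.4419, -0.0366, 0.2364]
tool_rot: [3.137, 0.103, 0.009]
ft_force: [-0.0, 0.5, -2.3]
grip_width: 0.25
grip_force: 25.0
```

```bash
python3 - <<'E'
from h import *
s=ctrl.get_state();print(s['position'],s['grip_width'],s['ft_force'])
go([.6305,-.047,.24],-0.5,False)
d=grab('wrist','w4');S=grab('scene','s4')
k=[c for c in blobs(d['img'],'red',100)];print([cv2.minAreaRect(c) for c in k])
k=[c for c in blobs(S['img'],'red',100)];e=[cv2.fitEllipse(cv2.convexHull(c)) for c in k];print(e, proj(S,s['position']+[0,0,-.022]))
E
```

```text
[ 0.44186163 -0.0365616   0.23642757] 0.2502043579434739 [-0.01441745  0.48950672 -2.33551161]
t 5.42 turn [ 0.002 -0.006  0.075] shift cm [18.76  2.28 -0.25]
[((317.5, 320.5), (15.0, 41.0), 90.0), ((317.4999694824219, 222.99996948242188), (119.99998474121094, 44.99999237060547), 90.0)]
[((235.9911346435547, 241.82559204101562), (18.483671188354492, 38.290218353271484), 142.29940795898438), ((38.046836853027344, 169.49281311035156), (11.350114822387695, 36.01513671875), 69.14384460449219), ((359.7353515625, 111.89250183105469), (9.10583782196045, 28.497236251831055), 179.8982391357422), ((342.3966064453125, 119.82257080078125), (37.60981369018555, 52.735626220703125), 23.999637603759766)] (np.float64(343.50484500216976), np.float64(120.6250704937432))
```

View pics/s4.png

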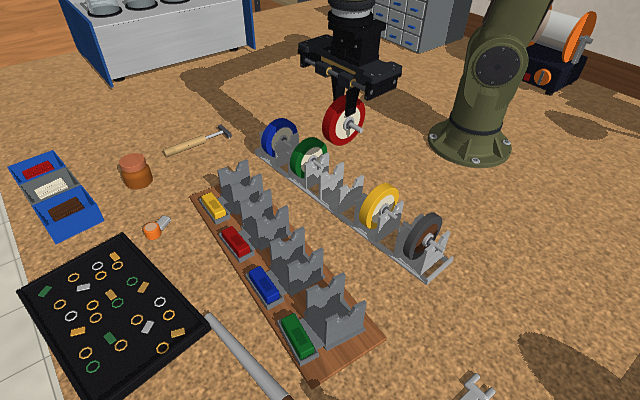

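The red wheel hangs level in the gripper at (342,120), within about 1 px of where the pose predicts it. I'll carry it over its cradle.

jog_arm(rows="5 0.6 0 0 0 0 1; 5 0.6 0 0 0 0 1; 5 0.6 0 0 0 0 1; 3.8 0.5 0 0 0 0.075 1; 0 0 0 0 0 0 1")

```text
time: 6.15
position: [0.6296, -0.0467, 0.2296]
tool_rot: [-3.138, 0.014, 0.008]
ft_force: [-0.5, -0.5, -2.9]
grip_width: 0.251
grip_force: 25.0
```

```bash
python3 - <<'E'
from h import *
go([.6305,-.047,.115],-0.5);go([.6305,-.047,.096],-0.5)
E
```

```text
t 6.15 turn [-0.004  0.005 -0.   ] shift cm [ 0.1   0.03 11.46]
t 6.15 turn [-0.004  0.005 -0.   ] shift cm [ 0.1   0.03 13.36]
```

jog_arm(rows="0.1 0 4 0 0 0 1; 0 0 4 0 0 0 1; 0 0 2.4 0 0 0 1; 0 0 1 0 0 0 1; 0 0 0 0 0 0 1")

```text
time: 6.78
position: [0.629, -0.0469, 0.1191]
tool_rot: [3.142, -0.014, -0.003]
ft_force: [-0.3, -0.1, -2.0]
grip_width: 0.252
grip_force: 25.0
```

jog_arm(rows="0 0 0.8 0 0 0 1; 0 0 0.6 0 0 0 1; 0 0 0.4 0 0 0 1; 0 0 0 0 0 0 1")

```text
time: 7.28
position: [0.6298, -0.047, 0.1014]
tool_rot: [3.142, -0.014, -0.001]
ft_force: [0.5, -0.3, -1.6]
grip_width: 0.249
grip_force: 25.0
```

jog_arm(rows="0 0 0.3 0 0 0 1; 0 0 0.3 0 0 0 1; 0 0 0 0 0 0 1; 0 0 0 0 0 0 1")

```text
time: 7.78
position: [0.63, -0.0469, 0.0958]
tool_rot: [3.142, -0.014, 0.0]
ft_force: [-0.2, -0.3, -1.4]
grip_width: 0.248
grip_force: 25.0
```

jog_arm(rows="0 0 0.2 0 0 0 1; 0 0 0 0 0 0 0; 0 0 0 0 0 0 0; 0 0 0 0 0 0 0; 0 0 0 0 0 0 0")

```text
time: 8.4
position: [0.63, -0.047, 0.0938]
tool_rot: [3.141, -0.015, 0.0]
ft_force: [-0.0, 0.1, 0.9]
grip_width: 0.487
grip_force: 0.0
```

jog_arm(rows="0 0 -2 0 0 0 0; 0 0 -4 0 0 0 0; 0 0 -4 0 0 0 0; 0 0 0 0 0 0 0")

```text
time: 8.9
position: [0.6326, -0.0462, 0.1992]
tool_rot: [3.141, -0.014, 0.013]
ft_force: [-0.2, -0.3, -0.7]
grip_width: 0.5
grip_force: 0.0
```

```bash
cat >> h.py <<'E'
CR={'green':(.6535,.2030,-8.6),'blue':(.6418,.0793,-4),'red':(.6305,-.047,-.5),'yellow':(.6178,-.1655,-2.5)}
WH={'blue':(.4545,-.2615),'green':(.4465,-.1494),'red':(.4385,-.0376),'yellow':(.4308,.0755)}
def seated(c):
    S=grab('scene');x,y,_=CR[c];u=proj(S,(x,y,.072))
    b=[cv2.fitEllipse(cv2.convexHull(k))[0] for k in blobs(S['img'],c,100)]
    b=min(b,key=lambda p:np.hypot(p[0]-u[0],p[1]-u[1]));print(c,'expected px',np.round(u,1),'seen',np.round(b,1))
    p=onplane=None
    o,r=ray(S,*b); print(' at x of cradle:',(o+r*(x-o[0])/r[0]).round(4))
    return S
E
python3 - <<'E'
from h import *
S=seated('red');cv2.imwrite('pics/s5.png',cv2.resize(S['img'][130:350,180:480],None,fx=2.5,fy=2.5))
go([*WH['green'],.20],4)
E
```

```text
red expected px [264.4 210.4] seen [263.6 209.1]
 at x of cradle: [ 0.6305 -0.0499  0.0734]
t 8.95 turn [ 0.001 -0.005 -0.079] shift cm [-19.15   8.96  -0.33]
```

View pics/s5.png

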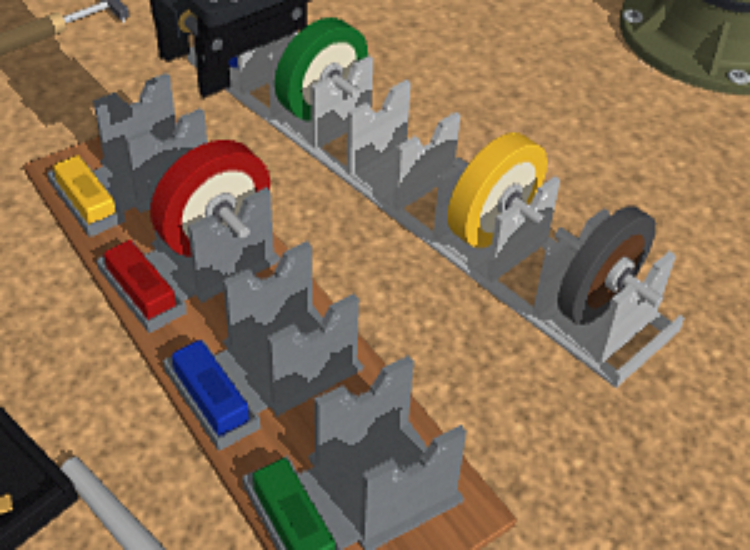

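The red wheel is seated in its cradle: (215,205) in the crop, and 1.5 px off the expected position in the full frame. Green is next.

jog_arm(rows="0 0 0 0 0 -0.079 0; -5 2.3 0 0 0 0 0; -5 2.3 0 0 0 0 0; -5 2.3 0 0 0 0 0; -4.15 2.1 0 0 0 0 0")

```text
time: 9.57
position: [0.4426, -0.151, 0.1928]
tool_rot: [-3.14, -0.108, 0.003]
ft_force: [0.4, -1.4, 0.6]
grip_width: 0.501
grip_force: 0.0
```

jog_arm(rows="0 0 0 0 0 0 0; 0 0 0 0 0 0 0")

```text
time: 9.82
position: [0.4454, -0.1498, 0.1937]
tool_rot: [3.14, 0.11, 0.0]
ft_force: [0.3, -0.5, 0.4]
grip_width: 0.503
grip_force: 0.0
```

```bash
python3 -c "
from h import *
go([*WH['green'],.082],4)"
```

```text
t 9.82 turn [ 0. -0. -0.] shift cm [ 0.11 -0.03 11.17]
```

jog_arm(rows="0 0 4 0 0 0 0; 0 0 4 0 0 0 0; 0 0 3.2 0 0 0 0; 0 0 0 0 0 0 0; 0 0 0 0 0 0 1")

```text
time: 10.45
position: [0.4467, -0.1493, 0.0827]
tool_rot: [-3.139, -0.112, -0.002]
ft_force: [0.6, -0.2, 0.8]
grip_width: 0.446
grip_force: 0.0
```

jog_arm(rows="0 0 0 0 0 0 1; 0 0 0 0 0 0 1; 0 0 0 0 0 0 1; 0 0 0 0 0 0 1; 0 0 0 0 0 0 1")

```text
time: 11.08
position: [0.4462, -0.1502, 0.0828]
tool_rot: [3.139, 0.11, 0.003]
ft_force: [-0.0, 2.4, 5.7]
grip_width: 0.249
grip_force: 25.0
```

jog_arm(rows="0 0 -3 0 0 0 1; 0 0 -4 0 0 0 1; 0 0 -4 0 0 0 1; 0 0 -4 0 0 0 1; 0 0 0 0 0 0 1")

```text
time: 11.7
position: [0.4466, -0.1511, 0.2342]
tool_rot: [3.136, 0.108, 0.006]
ft_force: [0.5, 0.6, -1.3]
grip_width: 0.254
grip_force: 25.0
```

```bash
python3 -c "
from h import *
go([CR['green'][0],CR['green'][1],.235],-8.6)"
```

```text
t 11.7 turn [ 0.004 -0.004  0.219] shift cm [ 15.16 -38.11  -0.08]
```

jog_arm(rows="0 0 0 0 0 0.11 1; 0 0 0 0 0 0.109 1; 1.9 -4.76 0 0 0 0 1; 1.9 -4.76 0 0 0 0 1; 1.9 -4.76 0 0 0 0 1")

```text
time: 12.32
position: [0.5224, -0.0168, 0.2302]
tool_rot: [3.131, -0.236, -0.003]
ft_force: [1.3, 0.3, -2.5]
grip_width: 0.25
grip_force: 25.0
```

jog_arm(rows="1.9 -4.76 0 0 0 0 1; 1.9 -4.76 0 0 0 0 1; 1.9 -4.76 0 0 0 0 1; 1.9 -4.76 0 0 0 0 1; 1.9 -4.76 0 0 0 0 1")

```text
time: 12.95
position: [0.6524, 0.2044, 0.2288]
tool_rot: [3.131, -0.234, -0.005]
ft_force: [0.7, -0.9, -1.4]
grip_width: 0.253
grip_force: 25.0
```

jog_arm(rows="0 0 0 0 0 0 1; 0 0 0 0 0 0 1")

```text
time: 13.2
position: [0.6514, 0.2035, 0.2296]
tool_rot: [3.131, -0.233, -0.004]
ft_force: [0.8, 0.5, -1.7]
grip_width: 0.251
grip_force: 25.0
```

```bash
python3 -c "
from h import *
go([CR['green'][0],CR['green'][1],.115],-8.6)"
```

```text
t 13.2 turn [0.002 0.003 0.002] shift cm [ 0.22  0.02 11.46]
```

jog_arm(rows="0.2 0 4 0 0 0 1; 0 0 4 0 0 0 1; 0 0 3 0 0 0 1; 0 0 0.7 0 0 0 1; 0 0 0.7 0 0 0 1")

```text
time: 13.82
position: [0.6548, 0.2024, 0.1084]
tool_rot: [3.132, -0.237, 0.002]
ft_force: [-0.2, -0.2, -1.3]
grip_width: 0.253
grip_force: 25.0
```

jog_arm(rows="0 0 0.5 0 0 0 1; 0 0 0.5 0 0 0 1; 0 0 0 0 0 0 1; 0 0 0 0 0 0 1")

```text
time: 14.32
position: [0.6543, 0.2038, 0.0981]
tool_rot: [-3.133, 0.234, -0.001]
ft_force: [0.1, 0.5, -1.7]
grip_width: 0.25
grip_force: 25.0
```

jog_arm(rows="0 0 0.3 0 0 0 1; 0 0 0.2 0 0 0 1; 0 0 0 0 0 0 0; 0 0 0 0 0 0 0; 0 0 0 0 0 0 0")

```text
time: 14.95
position: [0.6542, 0.2036, 0.0928]
tool_rot: [-3.133, 0.234, -0.0]
ft_force: [-0.2, -0.3, 0.8]
grip_width: 0.467
grip_force: 0.0
```

jog_arm(rows="0 0 0 0 0 0 0; 0 0 -2 0 0 0 0; 0 0 -4 0 0 0 0; 0 0 -4 0 0 0 0; 0 0 0 0 0 0 0")

```text
time: 15.58
position: [0.6559, 0.2054, 0.1985]
tool_rot: [-3.129, 0.234, -0.012]
ft_force: [1.0, -0.3, -0.4]
grip_width: 0.5
grip_force: 0.0
```

```bash
python3 - <<'E'
from h import *
seated('green');go([*WH['yellow'],.20],4)
E
```

```text
green expected px [335.8 301.6] seen [334.2 300.7]
 at x of cradle: [0.6535 0.1991 0.07  ]
t 15.62 turn [-0.002 -0.004 -0.219] shift cm [-23.27  11.31  -0.41]
```

jog_arm(rows="0 0 0 0 0 -0.11 0; 0 0 0 0 0 -0.109 0; -4.65 2.26 0 0 0 0 0; -4.65 2.26 0 0 0 0 0; -4.65 2.26 0 0 0 0 0")

```text
time: 16.25
position: [0.5179, 0.1253, 0.1916]
tool_rot: [-3.14, -0.11, 0.004]
ft_force: [-0.2, -1.0, 2.6]
grip_width: 0.501
grip_force: 0.0
```

jog_arm(rows="-4.65 2.26 0 0 0 0 0; -4.65 2.26 0 0 0 0 0; 0 0 0 0 0 0 0; 0 0 0 0 0 0 0")

```text
time: 16.75
position: [0.4458, 0.0833, 0.1943]
tool_rot: [3.134, 0.114, -0.017]
ft_force: [-0.0, 0.5, -0.9]
grip_width: 0.501
grip_force: 0.0
```

```bash
python3 - <<'E'
from h import *
go([*WH['yellow'],.082],4)
E
```

```text
t 16.75 turn [0.005 0.011 0.003] shift cm [-1.55  0.68 11.23]
```

jog_arm(rows="-1.5 0.7 1 0 0 0 0; 0 0 0 0 0 0 0")

```text
time: 17.0
position: [0.4303, 0.0762, 0.1834]
tool_rot: [-3.139, -0.116, 0.023]
ft_force: [-0.2, 0.1, 0.6]
grip_width: 0.502
grip_force: 0.0
```

```bash
python3 - <<'E'
from h import *
go([*WH['yellow'],.082],4);print(ctrl.get_state()['joint_positions'].round(2))
E
```

```text
t 17.0 turn [-0.001  0.015  0.004] shift cm [ 0.05  0.07 10.14]
[ 1.09 -0.18 -1.19  1.96 -0.18  1.27 -1.54]
```

jog_arm(rows="0 0.1 3.5 0 0 0 0; 0 0 3.5 0 0 0 0; 0 0 3.1 0 0 0 0; 0 0 0 0 0 0 0; 0 0 0 0 0 0 0")

```text
time: 17.62
position: [0.4309, 0.0758, 0.0845]
tool_rot: [3.139, 0.118, -0.017]
ft_force: [0.4, 1.0, -0.1]
grip_width: 0.495
grip_force: 0.0
```

```bash
python3 - <<'E'
from h import *
go([*WH['yellow'],.082],4);print(ctrl.get_state()['joint_positions'].round(2))
E
```

```text
t 17.62 turn [-0.     0.011  0.005] shift cm [-0.01  0.03  0.25]
[ 1.07  0.12 -1.33  2.08  0.13  1.05 -1.82]
```

jog_arm(rows="0 0 0.2 0 0 0 1; 0 0 0 0 0 0 1; 0 0 0 0 0 0 1; 0 0 0 0 0 0 1; 0 0 0 0 0 0 1")

```text
time: 18.25
position: [0.4303, 0.0741, 0.082]
tool_rot: [3.135, 0.115, -0.017]
ft_force: [0.6, 0.4, 5.7]
grip_width: 0.248
grip_force: 25.0
```

jog_arm(rows="0 0 0 0 0 0 1; 0 0 0 0 0 0 1")

```text
time: 18.5
position: [0.4303, 0.0741, 0.082]
tool_rot: [3.135, 0.115, -0.017]
ft_force: [-0.9, -0.7, 5.9]
grip_width: 0.25
grip_force: 25.0
```

jog_arm(rows="0 0 -3 0 0 0 1; 0 0 -4 0 0 0 1; 0 0 -4 0 0 0 1; 0 0 -4 0 0 0 1; 0 0 0 0 0 0 1")

```text
time: 19.12
position: [0.433, 0.0747, 0.2335]
tool_rot: [3.134, 0.115, -0.011]
ft_force: [-0.3, 0.3, -1.1]
grip_width: 0.249
grip_force: 25.0
```

```bash
python3 - <<'E'
from h import *
go([CR['yellow'][0],CR['yellow'][1],.235],-2.5);print(ctrl.get_state()['joint_positions'].round(2))
E
```

```text
t 19.12 turn [0.006 0.007 0.117] shift cm [19.51 23.2  -0.15]
[ 1.1  -0.25 -1.14  1.89 -0.23  1.38 -1.48]
```

jog_arm(rows="0 0 0 0.006 0.007 0.117 1; 3.25 3.87 0 0 0 0 1; 3.25 3.87 0 0 0 0 1; 3.25 3.87 0 0 0 0 1; 3.25 3.87 0 0 0 0 1")

```text
time: 19.75
position: [0.5547, -0.0868, 0.2282]
tool_rot: [-3.136, 0.068, 0.012]
ft_force: [-0.1, 0.3, -0.6]
grip_width: 0.253
grip_force: 25.0
```

jog_arm(rows="3.25 3.87 0 0 0 0 1; 3.25 3.87 0 0 0 0 1; 0 0 0 0 0 0 1; 0 0 0 0 0 0 1")

```text
time: 20.25
position: [0.6154, -0.1642, 0.2284]
tool_rot: [-3.136, 0.066, 0.011]
ft_force: [-0.4, 0.2, -1.4]
grip_width: 0.248
grip_force: 25.0
```

```bash
python3 - <<'E'
from h import *
go([CR['yellow'][0],CR['yellow'][1],.115],-2.5)
E
```

```text
t 20.25 turn [-0.004  0.007  0.002] shift cm [ 0.25  0.12 11.34]
```

jog_arm(rows="0.2 0.1 4 0 0 0 1; 0 0 4 0 0 0 1; 0 0 3 0 0 0 1; 0 0 0.7 0 0 0 1; 0 0 0.7 0 0 0 1")

```text
time: 20.88
position: [0.6179, -0.1656, 0.1071]
tool_rot: [-3.139, 0.066, 0.005]
ft_force: [-0.4, -0.2, -0.6]
grip_width: 0.252
grip_force: 25.0
```

jog_arm(rows="0 0 0.5 0 0 0 1; 0 0 0.4 0 0 0 1; 0 0 0 0 0 0 1; 0 0 0 0 0 0 1")

```text
time: 21.38
position: [0.6178, -0.1665, 0.0975]
tool_rot: [-3.139, 0.068, 0.006]
ft_force: [-0.4, 0.0, -1.0]
grip_width: 0.25
grip_force: 25.0
```

jog_arm(rows="0 0 0.3 0 0 0 1; 0 0 0.3 0 0 0 1; 0 0 0 0 0 0 0; 0 0 0 0 0 0 0; 0 0 0 0 0 0 0")

```text
time: 22.0
position: [0.6174, -0.1665, 0.091]
tool_rot: [-3.139, 0.068, 0.007]
ft_force: [0.1, -0.2, 0.4]
grip_width: 0.469
grip_force: 0.0
```

jog_arm(rows="0 0 0 0 0 0 0; 0 0 -2 0 0 0 0; 0 0 -4 0 0 0 0; 0 0 -4 0 0 0 0; 0 0 0 0 0 0 0")

```text
time: 22.62
position: [0.6205, -0.1662, 0.1964]
tool_rot: [-3.141, 0.068, -0.005]
ft_force: [0.8, 0.4, 0.2]
grip_width: 0.501
grip_force: 0.0
```

```bash
python3 - <<'E'
from h import *
seated('yellow');go([*WH['blue'],.20],4)
E
```

```text
yellow expected px [240.1 178.1] seen [238.6 176.8]
 at x of cradle: [ 0.6178 -0.1721  0.0713]
t 22.68 turn [-0.001  0.001 -0.113] shift cm [-17.1    8.34  -0.6 ]
```

jog_arm(rows="0 0 0 0 0 -0.113 0; -4.3 2.08 0 0 0 0 0; -4.3 2.08 0 0 0 0 0; -4.3 2.08 0 0 0 0 0; -4.2 2.08 0 0 0 0 0")

```text
time: 23.3
position: [0.4512, -0.262, 0.1909]
tool_rot: [-3.137, -0.109, 0.009]
ft_force: [0.5, -1.1, -0.2]
grip_width: 0.5
grip_force: 0.0
```

jog_arm(rows="0 0 0 0 0 0 0; 0 0 0 0 0 0 0")

```text
time: 23.55
position: [0.453, -0.2614, 0.1916]
tool_rot: [-3.137, -0.108, 0.007]
ft_force: [0.5, 1.4, 0.5]
grip_width: 0.498
grip_force: 0.0
```

```bash
python3 - <<'E'
from h import *
go([*WH['blue'],.082],4)
E
```

```text
t 23.55 turn [-0.003  0.005 -0.001] shift cm [ 0.15  0.02 10.96]
```

jog_arm(rows="0.1 0 4 0 0 0 0; 0 0 4 0 0 0 0; 0 0 2.9 0 0 0 0; 0 0 0 0 0 0 0; 0 0 0 0 0 0 1")

```text
time: 24.18
position: [0.4554, -0.2602, 0.0839]
tool_rot: [-3.137, -0.113, 0.004]
ft_force: [0.6, 0.1, -0.0]
grip_width: 0.452
grip_force: 0.0
```

jog_arm(rows="0 0 0 0 0 0 1; 0 0 0 0 0 0 1; 0 0 0 0 0 0 1; 0 0 0 0 0 0 1; 0 0 0 0 0 0 1")

```text
time: 24.8
position: [0.4545, -0.2613, 0.0837]
tool_rot: [-3.138, -0.109, 0.005]
ft_force: [-0.3, 2.1, 6.9]
grip_width: 0.248
grip_force: 25.0
```

jog_arm(rows="0 0 -3 0 0 0 1; 0 0 -4 0 0 0 1; 0 0 -4 0 0 0 1; 0 0 -4 0 0 0 1; 0 0 0 0 0 0 1")

```text
time: 25.42
position: [0.4555, -0.2627, 0.2351]
tool_rot: [3.138, 0.107, -0.002]
ft_force: [0.0, 0.2, -1.8]
grip_width: 0.25
grip_force: 25.0
```

```bash
python3 - <<'E'
from h import *
go([CR['blue'][0],CR['blue'][1],.235],-4)
E
```

```text
t 25.43 turn [0.002 0.002 0.138] shift cm [ 1.619e+01 -3.541e+01  1.000e-02]
```

jog_arm(rows="0 0 0 0 0 0.138 1; 2.02 -4.43 0 0 0 0 1; 2.02 -4.43 0 0 0 0 1; 2.02 -4.43 0 0 0 0 1; 2.02 -4.43 0 0 0 0 1")

```text
time: 26.05
position: [0.5465, -0.0898, 0.2307]
tool_rot: [-3.139, 0.109, 0.012]
ft_force: [-0.0, -0.9, -0.6]
grip_width: 0.248
grip_force: 25.0
```

jog_arm(rows="2.02 -4.43 0 0 0 0 1; 2.02 -4.43 0 0 0 0 1; 2.02 -4.43 0 0 0 0 1; 2.02 -4.43 0 0 0 0 1; 0 0 0 0 0 0 1")

```text
time: 26.68
position: [0.6387, 0.0872, 0.2301]
tool_rot: [-3.135, 0.093, 0.013]
ft_force: [-0.7, 0.2, -2.3]
grip_width: 0.25
grip_force: 25.0
```

```bash
python3 - <<'E'
from h import *
go([CR['blue'][0],CR['blue'][1],.115],-4)
E
```

```text
t 26.68 turn [-0.004  0.008  0.01 ] shift cm [ 0.37  0.77 11.51]
```

jog_arm(rows="0 0 2 0 0 0 1; 0 0 0 0 0 0 1; 0 0 0 0 0 0 1")

```text
time: 27.05
position: [0.6395, 0.0789, 0.2118]
tool_rot: [-3.139, 0.112, 0.009]
ft_force: [0.3, 0.3, -1.4]
grip_width: 0.254
grip_force: 25.0
```

```bash
python3 - <<'E'
from h import *
go([CR['blue'][0],CR['blue'][1],.115],-4)
E
```

```text
t 27.05 turn [-0.001  0.006 -0.001] shift cm [ 0.23 -0.05  9.68]
```

jog_arm(rows="0.2 0 4 0 0 0 1; 0 0 3 0 0 0 1; 0 0 2.4 0 0 0 1; 0 0 0.7 0 0 0 1; 0 0 0.7 0 0 0 1")

```text
time: 27.68
position: [0.6419, 0.0807, 0.1053]
tool_rot: [-3.138, 0.109, 0.005]
ft_force: [-0.3, -0.3, -1.6]
grip_width: 0.254
grip_force: 25.0
```

jog_arm(rows="0 0 0.5 0 0 0 1; 0 0 0.2 0 0 0 1; 0 0 0 0 0 0 1; 0 0 0 0 0 0 1")

```text
time: 28.18
position: [0.6414, 0.0813, 0.0979]
tool_rot: [-3.138, 0.107, 0.006]
ft_force: [-0.3, -0.5, -2.1]
grip_width: 0.251
grip_force: 25.0
```

jog_arm(rows="0 0 0.3 0 0 0 1; 0 0 0.2 0 0 0 1; 0 0 0 0 0 0 0; 0 0 0 0 0 0 0; 0 0 0 0 0 0 0")

```text
time: 28.8
position: [0.6411, 0.0811, 0.0924]
tool_rot: [-3.138, 0.108, 0.007]
ft_force: [0.4, 0.0, -1.2]
grip_width: 0.473
grip_force: 0.0
```

jog_arm(rows="0 0 0 0 0 0 0; 0 0 -2 0 0 0 0; 0 0 -4 0 0 0 0; 0 0 -4 0 0 0 0; 0 0 0 0 0 0 0")

```text
time: 29.42
position: [0.6438, 0.0824, 0.1978]
tool_rot: [-3.136, 0.107, -0.005]
ft_force: [0.5, 0.5, -0.5]
grip_width: 0.496
grip_force: 0.0
```

jog_arm(rows="-4 0 -4 0 0 0 0; -4 0 -4 0 0 0 0; -4 0 0 0 0 0 0; 0 0 0 0 0 0 0")

```text
time: 29.92
position: [0.5203, 0.0891, 0.2734]
tool_rot: [3.136, -0.107, -0.006]
ft_force: [1.1, -0.9, -0.1]
grip_width: 0.5
grip_force: 0.0
```

```bash
python3 - <<'E'
from h import *
for c in CR: S=seated(c)
d=grab('wrist','w9')
a=cv2.resize(S['img'][130:350,180:480],None,fx=2.5,fy=2.5)
cv2.imwrite('pics/s9.png',a)
for c in CR:
    x,y,_=CR[c];u=np.array(proj(d,(x,y,.072)))
    k=near(d['img'],c,u,30)
    if k is not None: r=cv2.minAreaRect(k);print(c,onz(d,*r[0],.072).round(4),'vs',CR[c])
E
```

```text
green expected px [335.8 301.6] seen [334.2 300.7]
 at x of cradle: [0.6535 0.1991 0.0699]
blue expected px [296.8 251.5] seen [296.5 250.7]
 at x of cradle: [0.6418 0.0785 0.0734]
red expected px [264.4 210.4] seen [263.7 209. ]
 at x of cradle: [ 0.6305 -0.0494  0.0739]
yellow expected px [240.1 178.1] seen [238.5 176.7]
 at x of cradle: [ 0.6178 -0.1726  0.0711]
green [0.6741 0.2061 0.072 ] vs (0.6535, 0.203, -8.6)
blue [0.6504 0.0787 0.072 ] vs (0.6418, 0.0793, -4)
red [ 0.6437 -0.045   0.072 ] vs (0.6305, -0.047, -0.5)
yellow [ 0.6367 -0.1677  0.072 ] vs (0.6178, -0.1655, -2.5)
```

View pics/s9.png

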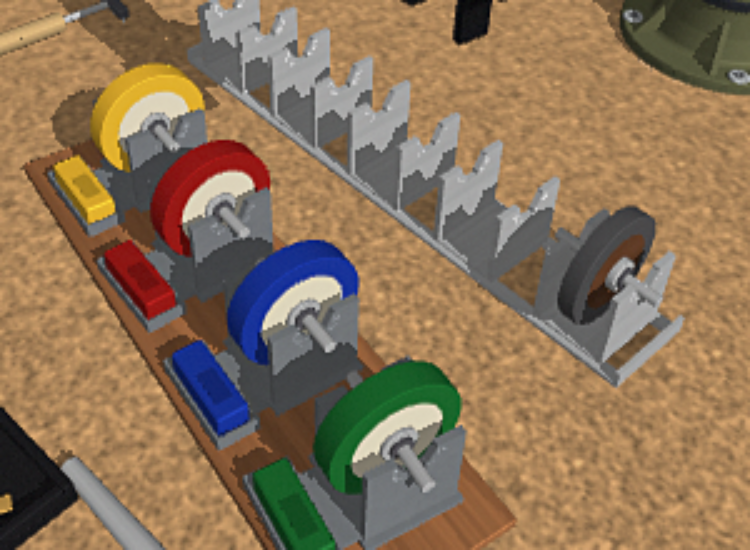

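View pics/w9.png

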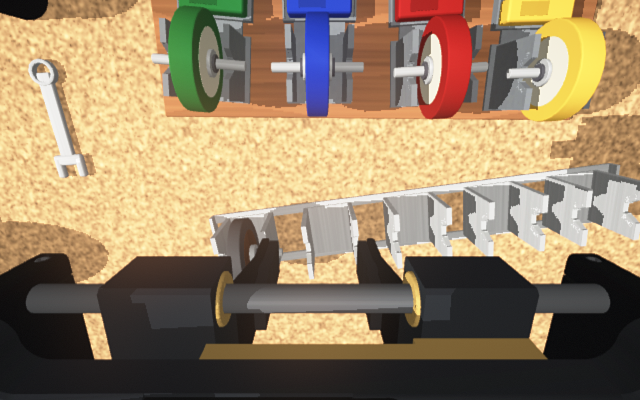

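Both views show all four wheels down in the slots of their matching cradles, the wire wheel still hanging in its bay, and the gripper clear.

```bash
python3 -c "
from bench import ticket
print(ticket.close_job())"
```

```text
the job is handed in; nothing more can be done
None
```

I moved all four felt wheels into the cradles of their colours, with the last camera views showing the axles seated and the wire wheel still hanging on the rack, and handed the job in at about 30 s; the hand-in returned no verdict.

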